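# Seat a dental cast on the spray stand and coat it

## Robot

A 6-joint arm with a two-finger parallel gripper is mounted at the origin on the work surface. World frame = base frame: x ahead of the robot, y to its left, z up, the work surface at z = 0. Lengths are in mm, angles in rad, forces in N, time in s.
With the tool pointing down it reaches from about 400 to 925 mm from the base axis. Payload 12.5 kg.
Tool frame: the origin (TCP) lies at the very end of the fingers, on their centre line; the grasp point (between the pads) lies 19 mm behind it (env.tcp_to_grasp is the distance from the TCP to the grasp point, in mm); z points along the fingers, x is the direction in which the jaws open and shut, and the axes are right-handed (so a half turn about z gives the same grasp; the last joint's range is limited). The gripper opens to 95 mm and grips with 3 to 60 N. Pads are 20 mm wide; open, the fingers measure 119 mm over their backs; the gripper's body (75 mm by 180 mm) begins 59 mm behind the grasp point.
Start: joints at [1.108, 0.491, 1.559, -0, 1.092, -0.106], TCP at [218.283, 585.661, 214.661] pointing down, gripper open.
Joint ranges: [-3.1, 3.1], [-0.84, 2.19], [0.05, 2.79], [-1.13, 4.28], [0.06, 2.93], [-2.69, 2.69]. Speed limits (rad/s): [2.22, 2.22, 2.79, 3.14, 3.14, 3.14].

## Interface

Orientations are given as [roll, pitch, yaw] about the fixed x, y, z axes, in that order (R = Rz(yaw) Ry(pitch) Rx(roll)).
In Python, from cell import env, vision, job gives the robot as it stands.
- The arm moves only by the shell command python3 -m pendant 'ROWS' [OPENING]. ROWS is JSON, a list of rows, each a list of 4 numbers: the shift along the tool's x, y, z in mm, then the turn about the tool's z in degrees. In form: [[tx, ty, tz, turn], ...]. A call has 1 to 8 rows; each row is the pose to reach, as a shift and turn from the pose measured when the call began, along the tool's axes at that moment; what a row does not reach only later rows make up. A row lasts 1/8 s, in which the tool goes at most 62.5 mm and 10.7 degrees, less where a joint would pass 70% of its speed; a pose out of reach is approached as far as the arm can. A call with a gripper value outside its range is refused whole. OPENING is the closure, from 0 (fully open) to 1 (shut), set as the call begins (- or left out, the last holds). The fingers move at their own pace and stop on an object; the grip force is fixed at half the most. Time passes only in rows, so rows that repeat a pose let the fingers close. It gives the time, the measured TCP pose, the force and the opening at its end, in the units of the state.
- env.state(): the state, without advancing time (a new reading comes with each control period).
- vision.read_camera(name): name is "scene" or "top" or "wrist"; returns a dict with "pixels" (480x640x3 uint8, red, green, blue), "intrinsics" (3x3 intrinsics, pixels), "R" (3x3) and "t" (3): a world point X has camera coordinates R X + t; the wrist camera has in their place "tool_from_camera" (4x4, takes a point from camera to tool coordinates, whose origin is the TCP and whose axes are the tool frame's). Camera axes: x right, y down, z forward; pixel columns grow to the right and rows downward; lengths in mm; the calibration is good to about 2 mm. A picture is of the moment at which its call begins: read the wrist's pose just before it. There is no depth.
- job.job_done(): hands the job in, once; it reports no verdict.
Trained networks look in a picture, given as the dict that the camera call returned (one of the last four; its "shot" number tells which), for a name from the list of things; names that differ only in an ending like _2 or _b are one class to them, and where a whole thing is asked for, a point or a joint stands for the part that bears it (a point fixed in the world has none). Each returns a list of dicts, best first, with "confidence" (0 to 1); they miss things now and then, are a little off and sometimes report something else, mostly with a low value. They report only what shows in the picture. A call takes as long as a camera call. They do not tell look-alikes from the thing itself.
- vision.find_in(picture, query): "at" ([x, y, z] in mm, in the coordinates of the camera as it stood for that picture, good to about 4 mm: the middle of the surface that is visible of it).
- vision.regions_of(picture, query): "pixels" (480x640 bool, what is visible of it).
The state is a dict: "t": time; "joints": joint angles; "qvel": joint speeds; "tau": joint torques, N m; "eef_pos": TCP position; "tcp_rot": TCP orientation; "ft_force": force on the tool from outside, world axes, zero at the start; "moment": the same for the moment, N m; "opening": opening from 0.0 (shut) to 1.0 (fully open).
Only numpy, scipy, OpenCV 4.12 (cv2) and the standard library are available. Lean on these libraries where they do the work, as an engineer would, in place of code of your own. Each camera call takes 0.05 s, during which the arm holds its last target.

## Task

The cast with the shiny crowns is sitting askew on the spray stand: without taking it off its hub, turn its round carrier plate until the front teeth face the spray nozzle and the plate drops flush over the three studs. Only then press the white spray cap on the blue-banded can fully down, keep it down for at least half a second, and let it spring right back up. Leave the cast seated and do not disturb the other things on the bench.

Things in the scene. Friction and masses are not known exactly. Their poses are not given: they have to be found in the camera images.
- cast_mid (a point): Beige stone cast fixed on its carrier plate (one loose piece, 0.2-0.35 kg). Point on the plate's axis, 22 mm above the plate's top; z up, x to the front teeth (4 steel crowns). Cast base: 30 mm high, 50 mm long (x), two flat upright sides 28 mm either side of the axis in y, flat from x -17 to +6 mm: grip here, fingers above the plate. Gums and teeth rise 16 mm more, within its outline.
- plate_base (a point): Centre of the underside of the aluminium carrier plate, axes as cast_mid, which is 34 mm above it. Plate 90 mm across, 12 mm thick, 15 mm centre bore, three 10.5 mm holes on a 70 mm circle at +60, -60 and 180 deg from x. Yellow mark on its rim at +x. It starts level on the stud tips, 6 mm above its seat, the bore round the hub boss.
- hub_seat (a point): Centre of the stand's fixed dark flange, 110 mm across, at the top of its three low seat pads, 95 mm above the table: the plate's underside comes to lie here. z up, x towards the spray can (yellow mark on the rim); seated, the cast's x lies along it. Centre boss 12 mm across, 11.5 mm high; three studs 6 mm across, 6 mm high, tapered tips, on a 70 mm circle at +60, -60, 180 deg from x.
- stand: Fixed spray stand. Origin on the table below the hub axis, x towards the can. Grey base 420 x 150 x 10 mm, x from -170 to +250 mm. Aluminium overspray screen 165 mm high at x = -150 mm. The plate starts turned 17 to 49 deg anticlockwise from above, so it is to be turned clockwise; let go with its holes within about 2 deg of the studs, it drops by its own weight.
- cap_top (a point): Centre of the top of the white spray cap (27 mm across at its foot, 20 mm across its flat top, 28 mm high) of the spray can with the blue band, which stands upright in a fixed clamp on the stand's base, 150 to 190 mm from the hub axis. About 163 mm above the table; moves down with the cap.
- spray_cap (a joint): Travel of the spray cap in m: 0 up, 0.005 fully down, pressed straight down against a spring. It starts to move at about 4 N, needs 7.5 N at 3.5 mm and about 9 N at its stop, and springs back by itself.
- brush_glass: Bystander: drinking glass with brushes, 72 mm across, 170 mm high with the brushes, near the stand, on its side away from the robot. Origin under its centre.
- squeeze_bottle: Bystander: white squeeze bottle with a red tip cap, 56 mm across, 155 mm high, near the stand, on its side away from the robot. Origin under its centre.
- spare_plate: Bystander: empty carrier plate, 90 mm across, 12 mm thick, lying on the table on the robot's side of the stand. Origin under its centre.
- wax_knife: Bystander: wax knife with a blue handle, 160 mm long, 13 mm thick, lying on the table on the robot's side of the stand. Origin under its middle.
- capped_can: Bystander: another spray can, green band and green overcap on, 46 mm across, 149 mm high, loose on the table. Origin under its centre.
- other_cast: Bystander: pale cast without a plate, 56 x 50 x 40 mm, loose on the table. Origin under its centre.
- mixing_bowl: Bystander: green rubber mixing bowl with a spatula in it, 120 mm across, 66 mm high (the spatula 115 mm), loose on the table. Origin under its centre.
Things that resemble listed ones, but are neither listed nor needed, are in the scene too. Leave any purple or turquoise look-alike of the part that bears cast_mid alone.

How it is judged:
By the outcome, as a careful person would: the job done as asked, in the order asked, and still so for the second after the job is handed in, with the robot touching nothing.
It also fails if it takes over 40 s, if anything falls off the work surface, if the arm or the gripper's body presses on something with over 40 N, if the wrist force passes 120 N, or if a joint passes its speed limit or range.

## Working session

There is one attempt and no reset: what is moved stays moved. The work goes in short steps, Python scripts to look and compute and a shell command to move; the robot and the scene stay as the last step left them, time stands still between calls to the robot, and variables do not carry over. Pictures are saved under pics/ and viewed, and the job is handed in when it is done.

```bash
ls; mkdir -p pics
python3 - <<'E'
from cell import env, vision, job
import cv2
s=env.state(); print(s)
for n in ["scene","top"]:
    p=vision.read_camera(n); cv2.imwrite(f"pics/{n}0.png",p["pixels"][:,:,::-1])
    print(n,p["intrinsics"],p["R"],p["t"],p["shot"])
    for q in ["cast_mid","cap_top","hub_seat","stand","plate_base","spray_cap"]:
        try:
            import numpy as np
            for d in vision.find_in(p,q)[:4]:
                print(q,d["confidence"],(np.array(p["R"]).T@(np.array(d["at"])-p["t"])).round(1))
        except Exception as e: print(q,e)
E
```

```text
pics
{'t': 0.0, 'joints': array([ 1.10840993e+00,  4.91557154e-01,  1.55947203e+00,  1.54616664e-05,
        1.09168590e+00, -1.05609886e-01]), 'qvel': array([-0.00180578, -0.00013734, -0.00046636,  0.00086936,  0.00123467,
       -0.00155444]), 'tau': array([-8.68092211e-04, -6.12651229e+01, -2.58197790e+01,  6.93564001e-02,
        4.81620943e-02, -5.22923324e-05]), 'eef_pos': array([218.15306126, 585.42328342, 214.05546478]), 'tcp_rot': array([-3.14146070e+00,  1.11473368e-03,  1.21401275e+00]), 'ft_force': array([ 1.14731482, -0.25817916,  0.09286923]), 'moment': array([ 0.04733864, -0.00030103,  0.01580324]), 'opening': 0.9993271971791438}
scene [[477.78464673   0.         319.14956845]
 [  0.         477.78464673 240.2562402 ]
 [  0.           0.           1.        ]] [[ 0.8350949   0.54994344 -0.01336868]
 [ 0.34106594 -0.53667374 -0.77178709]
 [-0.43161387  0.63995586 -0.63574048]] [-433.27947616 -110.65678113 1384.93804234] 1
cast_mid 0.79 [ 488.4 -270.    39.1]
cast_mid 0.78 [550.6  -9.3 121.6]
cast_mid 0.73 [732.9 160.3  23.9]
cap_top 0.44 [507.1 141.3 149.9]
hub_seat 0.6
[... 272 characters left out ...]
       324.03984916]
 [  0.         453.01432176 238.50011274]
 [  0.           0.           1.        ]] [[-3.74249160e-03 -9.99756206e-01  2.17605707e-02]
 [-9.85538622e-01  1.02086224e-06 -1.69450951e-01]
 [ 1.69409617e-01 -2.20800516e-02 -9.85298357e-01]] [-29.13233482 590.09851919 947.34845627] 2
cast_mid 0.91 [721.9 169.3  12.1]
cast_mid 0.89 [ 5.362e+02 -4.000e-01  1.089e+02]
cast_mid 0.57 [ 479.4 -262.9    9.7]
cap_top 0.66 [499.8 143.1 159.1]
hub_seat 0.61 [527.3  33.4   8.7]
stand 0.63 [524.6  30.2   8.3]
stand 0.44 [ 596.4 -352.   118.5]
plate_base 0.96 [536.7  -6.  110.6]
plate_base 0.95 [716.4 165.1  10.8]
plate_base 0.75 [ 480.7 -264.4   10. ]
spray_cap 0.65 [498.5 144.3 156.3]
```

View pics/scene0.png

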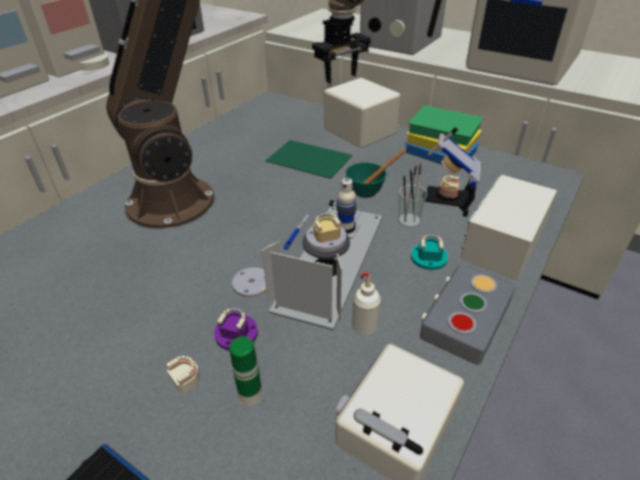

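View pics/top0.png

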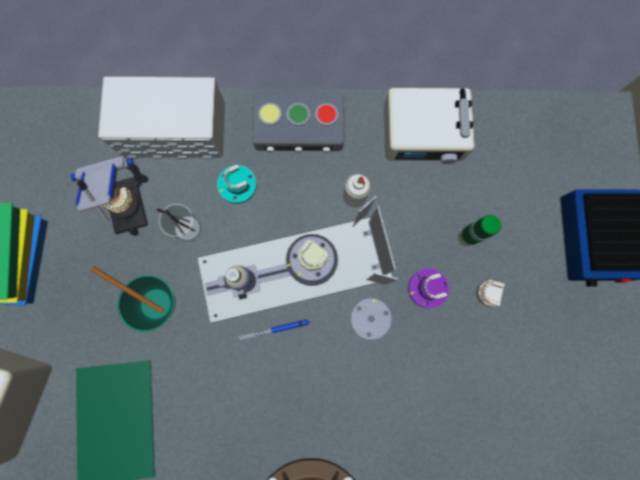

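The top view shows the stand at about pixel (300,270), with the crowned cast at (313,257) and the blue-banded can at (237,275). The purple and turquoise look-alikes are at (430,288) and (237,183). Next I'll measure more closely.

```bash
cat > h.py <<'E'
from cell import env, vision, job
import cv2, numpy as np
from scipy.spatial.transform import Rotation as Ro
def cam(name):
    s=env.state(); p=vision.read_camera(name)
    K=np.array(p["intrinsics"])
    if name=="wrist":
        T=np.array(p["tool_from_camera"]); Rt=Ro.from_euler('xyz',s["tcp_rot"]).as_matrix()
        Rwc=Rt@T[:3,:3]; c=Rt@T[:3,3]+s["eef_pos"]
    else:
        Rwc=np.array(p["R"]).T; c=-Rwc@np.array(p["t"])
    return p,K,Rwc,c
def ray(K,Rwc,c,uv,z):
    d=Rwc@np.linalg.inv(K)@np.array([uv[0],uv[1],1.]); return c+d*(z-c[2])/d[2]
def proj(K,Rwc,c,X):
    q=K@(Rwc.T@(np.array(X)-c)); return q[:2]/q[2]
E
python3 - <<'E'
from h import *
p,K,R,c=cam("top")
im=p["pixels"][:,:,::-1]
cv2.imwrite("pics/top1.png",cv2.resize(im[200:330,190:410],(792,468),interpolation=cv2.INTER_CUBIC))
p,K,R,c=cam("wrist"); print(p["tool_from_camera"],K)
cv2.imwrite("pics/w0.png",p["pixels"][:,:,::-1])
E
```

```text
[[ 9.99999322e-01  8.46458298e-04  8.00291778e-04  6.08035391e-01]
 [-1.02673146e-03  9.64988709e-01  2.62289415e-01 -7.36547633e+01]
 [-5.50255477e-04 -2.62290059e-01  9.64988923e-01 -1.70429574e+02]
 [ 0.00000000e+00  0.00000000e+00  0.00000000e+00  1.00000000e+00]] [[382.39087518   0.         319.95910787]
 [  0.         382.39087518 238.26221973]
 [  0.           0.           1.        ]]
```

View pics/top1.png

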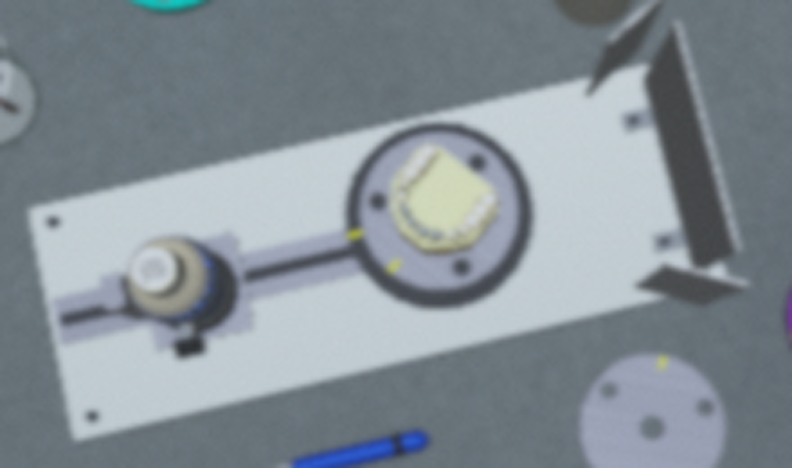

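View pics/w0.png

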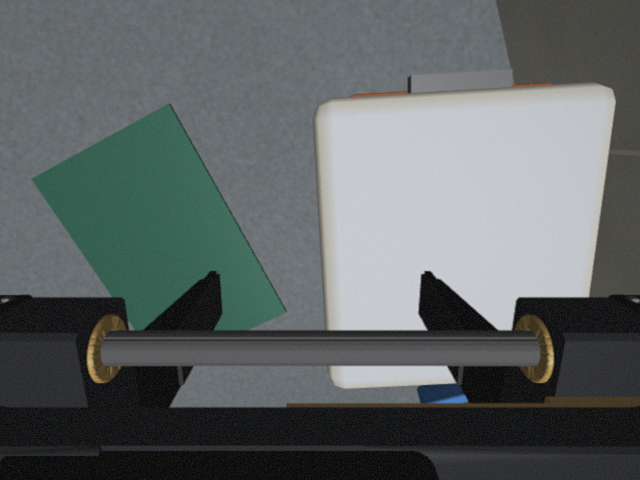

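Run:
```python
from h import *
p,K,R,c=cam("top")
f=lambda u,v,z: ray(K,R,c,(190+u/3.6-.36,200+v/3.6-.36),z)
ang=lambda v: np.degrees(np.arctan2(v[1],v[0])).round(1)
a,b=f(645,68,10),f(30,208,10); print("base edge",ang(b-a),a,b)
a,b=f(75,440,10),f(640,312,10); print("edge2",ang(a-b))
H=[f(378,201,113),f(477,162,113),f(461,267,113)]
C=sum(H)/3; print("plate C",C,[ (np.linalg.norm(h-C).round(1),ang(h-C)) for h in H])
m=f(394,266,113); print("mark",np.linalg.norm(m-C),ang(m-C))
m=f(355,234,90); print("fl mark",np.linalg.norm(m-C),ang(m-C))
cap=f(152,269,163); print("cap",cap,np.linalg.norm((cap-C)[:2]),ang(cap-C))
s=f(440,215,90);print("flange ctr",s)
```

```text
base edge 103.1 [ 643.98756511 -135.07671099   10.        ] [553.5787992  254.49940011  10.        ]
edge2 102.5
plate C [538.99229612  -3.01886578 113.        ] [(np.float64(34.9), np.float64(81.6)), (np.float64(35.1), np.float64(-38.5)), (np.float64(35.0), np.float64(-158.8))]
mark 40.70458677684926 141.7
fl mark 55.003452995057586 102.9
cap [500.98395254 149.25868046 163.        ] 156.94930797178372 104.0
flange ctr [538.88975135  -3.65308243  90.        ]
```

The hub is at about (539,-3), the stand x-axis at about 103° and the cast x-axis at about 141.5°, so the plate needs roughly 38.5° clockwise. The cap is at about (501,149). I'll move above the cast to look from the wrist.

```bash
python3 -m pendant '[[-20,23,-26,0],[-439,506,-26,18],[-439,506,-26,18],[-439,506,-26,18],[-439,506,-26,18],[-439,506,-26,18],[-439,506,-26,18],[-439,506,-26,18]]' 0
```

```text
t: 1.85
eef_pos: [443.1, 172.9, 241.0]
tcp_rot: [3.141, -0.001, 0.9]
ft_force: [0.4, 1.4, -0.5]
opening: 1.005
```

```bash
python3 -m pendant '[[-25,58,0,0],[-50,117,0,0],[-70,164,0,0],[-78,184,0,0],[-78,184,0,0],[-78,184,0,0]]'
python3 - <<'E'
from h import *
p,K,R,c=cam("wrist"); print(env.state()["eef_pos"],c)
cv2.imwrite("pics/w1.png",p["pixels"][:,:,::-1])
for q in ["cast_mid","plate_base","cap_top"]:
    for d in vision.find_in(p,q)[:3]: print(q,d["confidence"],R@np.array(d["at"])+c)
E
```

```text
t: 2.6
eef_pos: [538.2, -1.5, 241.0]
tcp_rot: [3.142, -0.001, 0.901]
ft_force: [0.2, -1.0, 0.6]
opening: 1.003
[538.18625341  -1.27411312 241.09264158] [480.59924628  44.75781137 411.42579234]
cast_mid 0.9 [ 464.53354167 -239.03648258   11.58349611]
cast_mid 0.82 [710.74413136 168.88380979  25.68493582]
cast_mid 0.8 [ 5.31110301e+02 -5.92515543e-02  1.29639873e+02]
plate_base 0.96 [ 464.36363905 -244.0048489    13.31163649]
plate_base 0.89 [536.04048438   1.01578318 128.54552776]
plate_base 0.59 [715.03211873 167.91382592  26.3499889 ]
cap_top 0.76 [496.49150827 143.79558471 160.7378679 ]
```

View pics/w1.png

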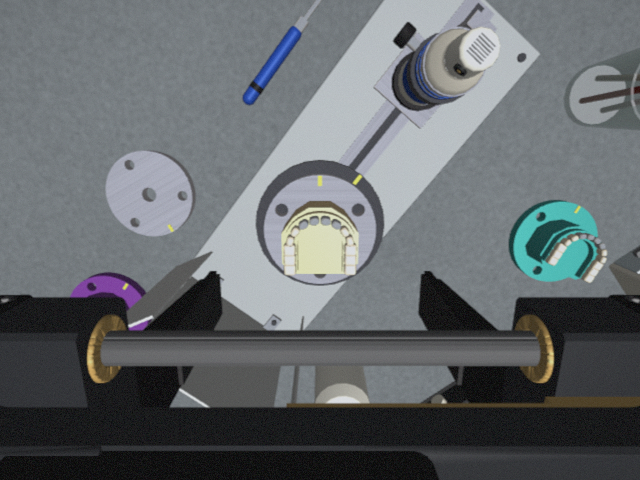

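Run:
```python
from h import *
p,K,R,c=cam("wrist")
im=p["pixels"][:,:,::-1]
cv2.imwrite("pics/w1z.png",cv2.resize(im[150:300,240:400],(640,600),interpolation=cv2.INTER_CUBIC))
f=lambda u,v,z: ray(K,R,c,(u,v),z)
ang=lambda v: np.degrees(np.arctan2(v[1],v[0])).round(1)
a,b=f(281,211,113),f(358,210,113)
print("hole sep",np.linalg.norm(a-b),"cast x",ang(a-b)+90,ang(b-a)+90)
m=f(320,181,113);print("mark",m)
d=np.array([np.cos(np.radians(141.5)),np.sin(np.radians(141.5)),0])
print("C",(a+b)/2-17.5*d, m-42*d)
fm=f(357,180,90);cap=f(481,46,163);print("fm",fm,"cap",cap)
for C in [(a+b)/2-17.5*d]: print(ang(fm-C),np.linalg.norm((fm-C)[:2]),ang(cap-C),np.linalg.norm((cap-C)[:2]))
```

```text
hole sep 61.11117414249129 cast x -37.599999999999994 142.4
mark [508.5875681   23.32152832 113.        ]
C [540.32926179  -2.3361183  113.        ] [541.45711069  -2.82408641 113.        ]
fm [529.27865069  46.49102097  90.        ] cap [500.54036159 151.22167026 163.        ]
102.8 50.06201689081749 104.5 158.62897278108795
```

View pics/w1z.png

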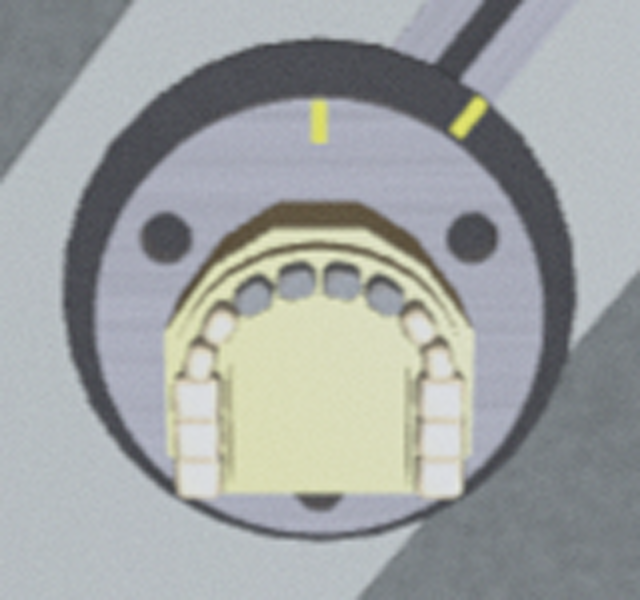

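The four steel crowns point up in the image toward the plate mark at (320,181), and the flange mark is at (357,180). The cast x-axis is at about 141.6° and the tool is already aligned with the grip. I'll descend.

```bash
python3 -m pendant '[[0,8,30,0],[0,8,65,0],[0,8,95,0],[0,8,115,0],[0,8,124,0],[0,8,124,0],[0,8,124,0]]'
python3 - <<'E'
from h import *
p,K,R,c=cam("wrist"); print(env.state()["eef_pos"])
cv2.imwrite("pics/w2.png",p["pixels"][:,:,::-1])
E
```

```text
t: 3.72
eef_pos: [545.3, -6.5, 118.0]
tcp_rot: [3.14, -0.002, 0.901]
ft_force: [-0.1, -0.0, 0.7]
opening: 0.998
[545.29139539  -6.55153532 118.05707578]
```

View pics/w2.png

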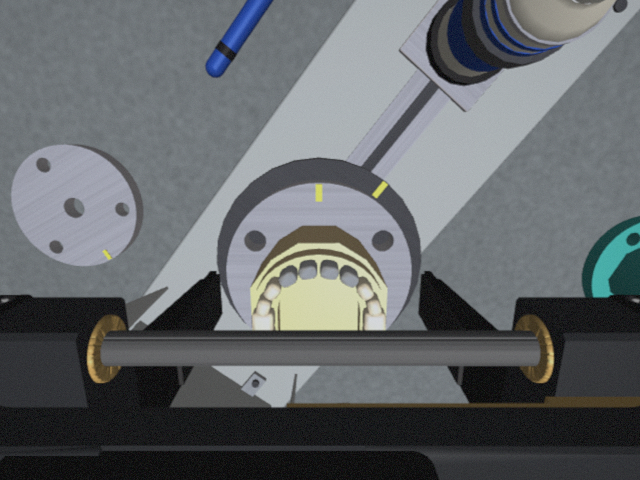

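The cast sits centred between the open fingers, with its holes at (255,240) and (383,240). I'll close.

```bash
python3 -m pendant '[[0,0,0,0],[0,0,0,0],[0,0,0,0],[0,0,0,0],[0,0,0,0],[0,0,0,0]]' 1
python3 - <<'E'
from h import *
p,K,R,c=cam("wrist"); s=env.state();print(s["eef_pos"],s["tcp_rot"],s["moment"])
im=p["pixels"][:,:,::-1]
cv2.imwrite("pics/w3.png",cv2.resize(im[150:350,200:440],(720,600),interpolation=cv2.INTER_CUBIC))
E
```

```text
t: 4.53
eef_pos: [545.3, -6.6, 118.0]
tcp_rot: [3.14, -0.002, 0.901]
ft_force: [-0.4, 0.1, 0.6]
opening: 0.588
[545.28729285  -6.56532132 118.00928851] [ 3.13981472e+00 -1.63332816e-03  9.01217751e-01] [-0.06976462  0.04368559 -0.03303392]
```

View pics/w3.png

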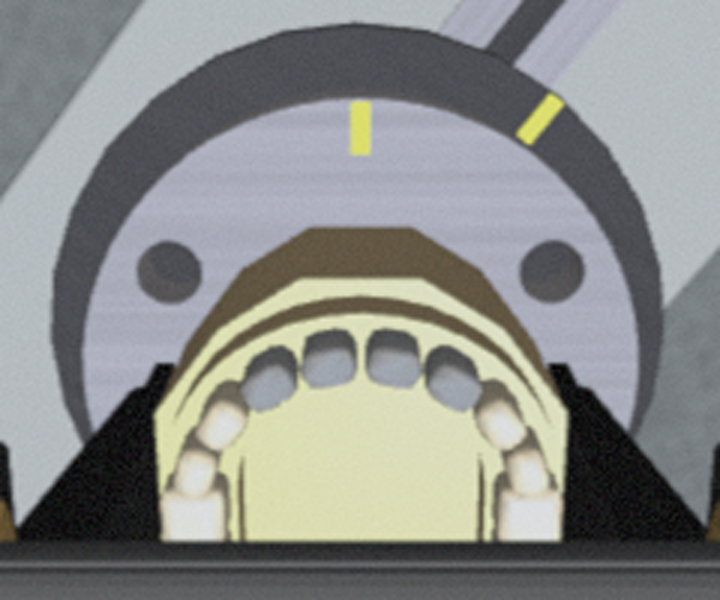

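Run:
```python
from h import *
p,K,R,c=cam("wrist"); s=env.state(); y=s["tcp_rot"][2]
g=lambda u,v,z: ray(K,R,c,(200+u/3-.33,150+v/3-.33),z)
ang=lambda v: np.degrees(np.arctan2(v[1],v[0])).round(2)
a,b=g(170,271,113),g(552,271,113); x=ang(b-a)+90; d=np.array([np.cos(np.radians(x)),np.sin(np.radians(x)),0])
C=(a+b)/2-17.5*d; print(np.linalg.norm(a-b),x,C,np.linalg.norm((g(361,128,113)-C)[:2]))
for z in (90,92,94): m=g(541,119,z); print(z,m,np.linalg.norm((m-C)[:2]),ang(m-C), "edge dir",ang(g(559,97,z)-g(523,142,z)))
# flange mark line; slot line on base z=10..
im=cv2.cvtColor(p["pixels"],cv2.COLOR_RGB2BGR); cv2.imwrite("pics/w3full.png",im)
dt=(C-s["eef_pos"])[:2]; print("C in tool", dt@[np.cos(y),np.sin(y)], dt@[np.sin(y),-np.cos(y)], np.degrees(y))
```

```text
60.59624134078294 141.66 [539.63137829  -1.08597678 113.        ] 40.26913851077314
90 [528.85111488  47.22840382  90.        ] 49.50245904982241 102.58 edge dir 104.55
92 [528.43248088  47.15241675  92.        ] 49.52128748486754 103.07 edge dir 104.55
94 [528.01384688  47.07642969  94.        ] 49.54376280883044 103.56 edge dir 104.55
C in tool 0.8037981090474927 -7.858345651649202 51.6400965541124
```

View pics/w3full.png

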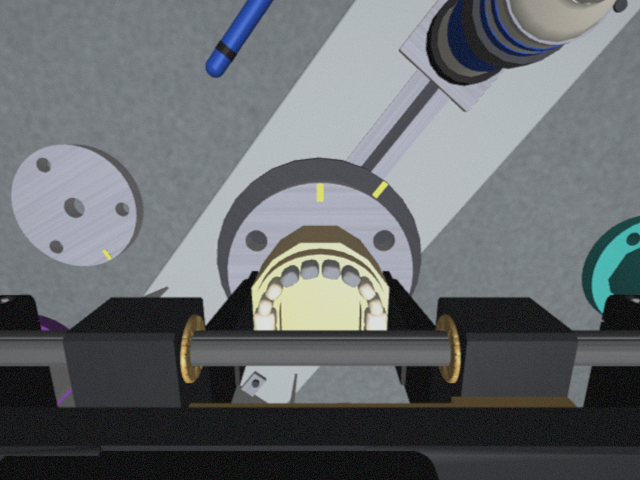

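```bash
python3 -m pendant '[[-0.8,0,0,7],[-1.7,-0.2,0,14],[-2.5,-0.5,0,21],[-3.3,-0.8,0,28],[-4,-1.2,0,34],[-4.1,-1.3,0,36],[-4.1,-1.3,0,36],[-4.1,-1.3,0,36]]'
python3 - <<'E'
from h import *
p,K,R,c=cam("wrist"); s=env.state();print(s["eef_pos"],s["tcp_rot"],s["moment"],s["ft_force"])
im=p["pixels"][:,:,::-1]
cv2.imwrite("pics/w4.png",cv2.resize(im[150:350,200:440],(720,600),interpolation=cv2.INTER_CUBIC))
E
```

```text
t: 5.62
eef_pos: [541.7, -9.0, 117.9]
tcp_rot: [3.141, -0.002, 0.274]
ft_force: [0.4, -0.5, -2.4]
opening: 0.586
[541.70926169  -8.97501032 117.96267447] [ 3.14113144e+00 -2.24188148e-03  2.74067139e-01] [-0.13660822  0.02753941 -0.01206335] [ 0.1170573   0.03660834 -2.64437853]
```

View pics/w4.png

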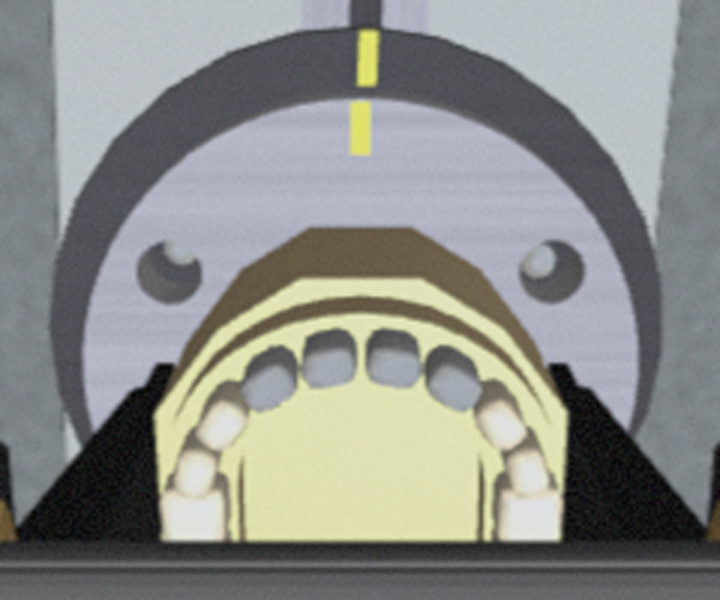

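Run:
```python
from h import *
p,K,R,c=cam("wrist"); s=env.state(); y=s["tcp_rot"][2]
g=lambda u,v,z: ray(K,R,c,(200+u/3-.33,150+v/3-.33),z)
T=np.array([[np.cos(y),np.sin(y)],[np.sin(y),-np.cos(y)]])
tl=lambda X:(T@(X-s["eef_pos"])[:2]).round(2)
for n,u,v,z in [("holeL",170,271,113),("holeR",552,271,113),("studL",180,251,101),("studR",540,262,101),("fm",368,58,92),("pm",361,128,113)]: print(n,tl(g(u,v,z)))
```

```text
holeL [-29.76 -25.72]
holeR [ 30.83 -25.76]
studL [-29.96 -25.9 ]
studR [ 30.84 -24.02]
fm [  1.72 -57.29]
pm [  0.49 -48.5 ]
```

The studs show through the front holes at (180,251) and (540,262). About 1.8° remains, plus a 0.7 mm backward shift.

```bash
python3 -m pendant '[[-0.1,0.4,0,1],[-0.2,0.7,0,1.8],[-0.2,0.7,0,1.8],[-0.2,0.7,0,1.8]]'
python3 - <<'E'
from h import *
p,K,R,c=cam("wrist"); s=env.state();print(s["eef_pos"],s["tcp_rot"],s["moment"],s["ft_force"])
im=p["pixels"][:,:,::-1]
cv2.imwrite("pics/w5.png",cv2.resize(im[150:350,200:440],(720,600),interpolation=cv2.INTER_CUBIC))
E
```

```text
t: 6.22
eef_pos: [541.7, -9.7, 118.0]
tcp_rot: [3.141, -0.002, 0.243]
ft_force: [0.8, 0.3, -3.4]
opening: 0.588
[541.72876389  -9.70516497 117.98116414] [ 3.14117450e+00 -2.33395536e-03  2.42510625e-01] [-0.12250532  0.04914962  0.00033253] [ 0.62146295  0.21063492 -2.05172049]
```

View pics/w5.png

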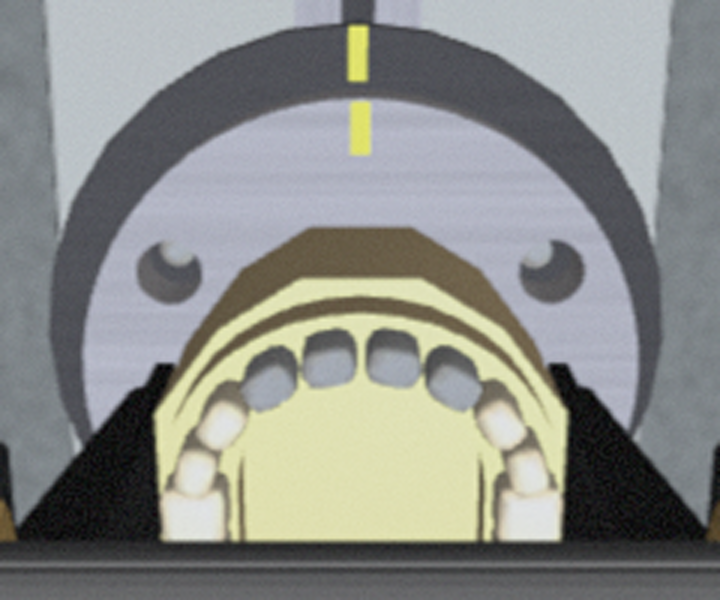

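The studs sit at equal rows in both holes and the marks are in line. I'll release.

```bash
python3 -m pendant '[[0,0,0,0],[0,0,0,0],[0,0,0,0],[0,0,0,0],[0,0,0,0],[0,0,0,0]]' 0
python3 - <<'E'
from h import *
p,K,R,c=cam("wrist"); s=env.state();print(s["eef_pos"],s["tcp_rot"],s["moment"],s["ft_force"])
im=p["pixels"][:,:,::-1]
cv2.imwrite("pics/w6.png",cv2.resize(im[150:350,200:440],(720,600),interpolation=cv2.INTER_CUBIC))
E
```

```text
t: 7.02
eef_pos: [541.7, -9.7, 118.0]
tcp_rot: [3.141, -0.002, 0.243]
ft_force: [0.2, -0.1, 0.2]
opening: 1.002
[541.72207595  -9.74227602 117.9857064 ] [ 3.14115175e+00 -2.28907521e-03  2.42530802e-01] [-0.0860438  -0.0249545   0.03325336] [-0.70366162 -0.37579112  0.57206805]
```

View pics/w6.png

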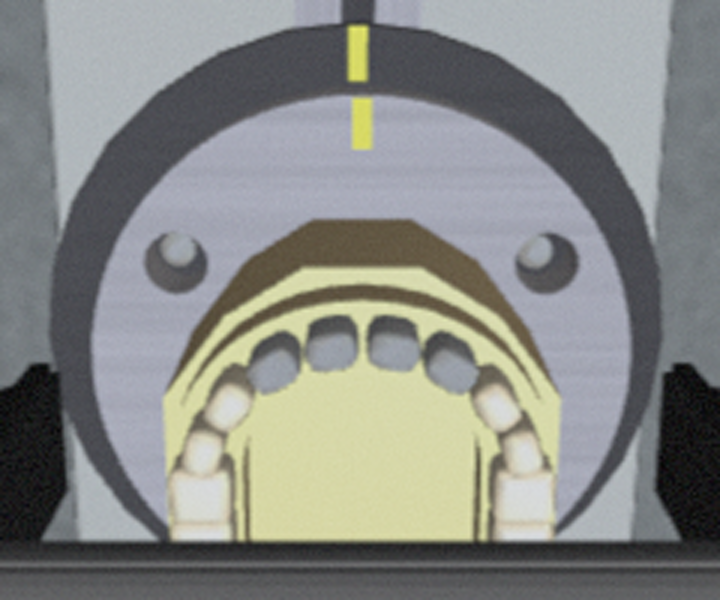

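Hole spacing shrank from 382 to 371 px, which matches about a 6 mm drop with the plate level. I'll retreat straight up and look again.

```bash
python3 -m pendant '[[0,0,-15,0],[0,0,-45,0],[0,0,-85,0],[0,0,-120,0],[0,0,-120,0],[0,0,-120,0]]'
python3 - <<'E'
from h import *
p,K,R,c=cam("wrist"); s=env.state();print(s["eef_pos"],s["tcp_rot"])
im=p["pixels"][:,:,::-1]
cv2.imwrite("pics/w7.png",im)
cv2.imwrite("pics/w7z.png",cv2.resize(im[150:300,240:400],(640,600),interpolation=cv2.INTER_CUBIC))
for q in ["cap_top"]:
    for d in vision.find_in(p,q)[:3]: print(q,d["confidence"],R@np.array(d["at"])+c)
p,K,R,c=cam("scene")
cv2.imwrite("pics/s7.png",cv2.resize(p["pixels"][170:330,250:410,::-1],(600,600),interpolation=cv2.INTER_CUBIC))
E
```

```text
t: 7.82
eef_pos: [541.1, -9.7, 237.9]
tcp_rot: [3.141, -0.002, 0.243]
ft_force: [0.0, 0.0, -0.4]
opening: 1.003
[540.98567646  -9.69086685 237.38279463] [-3.14154599e+00 -1.18032456e-03  2.42480328e-01]
cap_top 0.62 [398.83276319  70.16024293  12.53930049]
cap_top 0.6 [501.82200407 138.23314099 139.4674172 ]
```

View pics/w7.png

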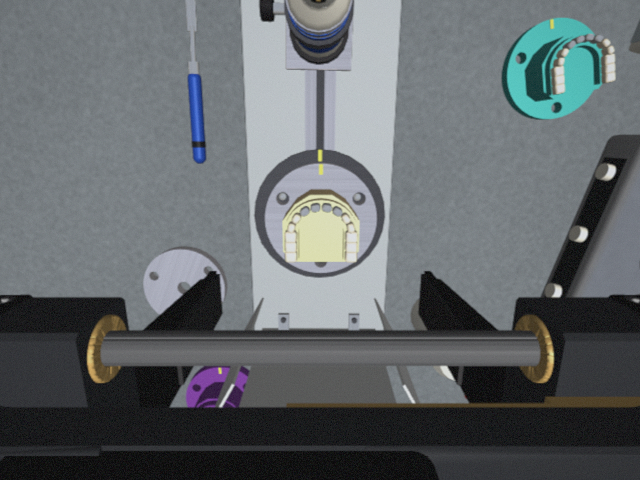

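View pics/w7z.png

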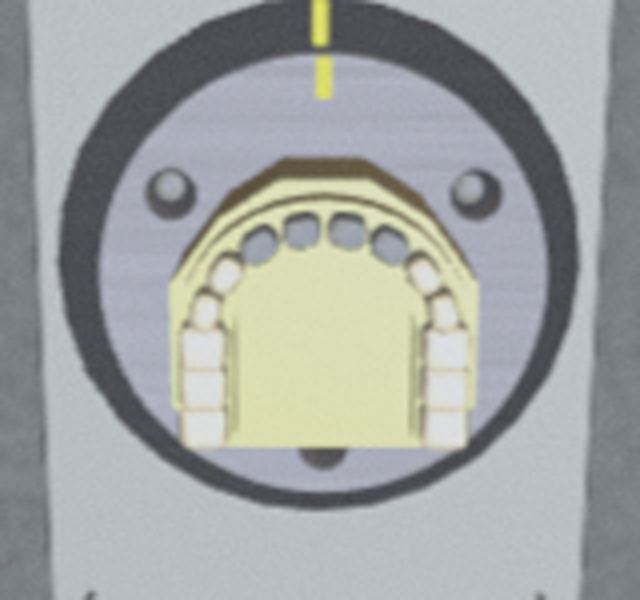

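View pics/s7.png

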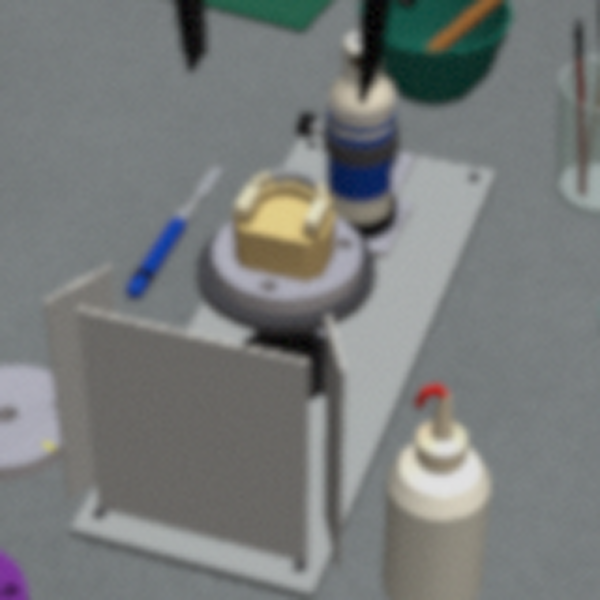

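The plate lies flush, with the studs centred in the front holes at (282,198) and (360,198), the marks in line and the crowns toward the can. Now over the cap, closing the fingers on the way.

```bash
python3 -m pendant '[[0,-50,0,0],[0,-100,0,0],[0,-145,0,0],[0,-164,0,0],[0,-164,0,0],[0,-164,0,0],[0,-164,0,0]]' 1
python3 - <<'E'
from h import *
p,K,R,c=cam("wrist"); s=env.state();print(s["eef_pos"],s["tcp_rot"])
im=p["pixels"][:,:,::-1]
cv2.imwrite("pics/w8.png",im)
for q in ["cap_top"]:
    for d in vision.find_in(p,q)[:3]: print(q,d["confidence"],R@np.array(d["at"])+c)
E
```

```text
t: 8.85
eef_pos: [502.0, 148.5, 237.0]
tcp_rot: [-3.141, -0.0, 0.241]
ft_force: [-0.2, -0.2, 0.2]
opening: 0.322
[501.9980242  148.56339485 237.0568079 ] [-3.14142288e+00 -5.54716285e-04  2.41080783e-01]
cap_top 0.89 [501.83352841 159.6616106  161.62504722]
```

View pics/w8.png

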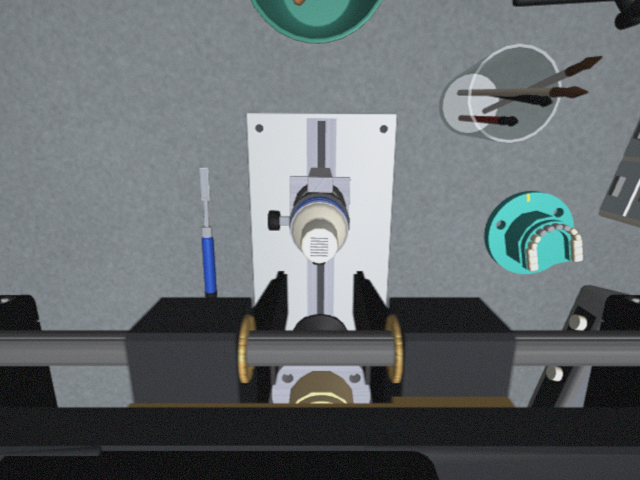

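Run:
```python
from h import *
p,K,R,c=cam("wrist"); s=env.state(); y=s["tcp_rot"][2]
im=p["pixels"][:,:,::-1]
cv2.imwrite("pics/w8z.png",cv2.resize(im[190:290,270:370],(600,600),interpolation=cv2.INTER_CUBIC))
T=np.array([[np.cos(y),np.sin(y)],[np.sin(y),-np.cos(y)]])
for uv in [(319.5,246)]:
  X=ray(K,R,c,uv,163); print(X,T@(X-s["eef_pos"])[:2])
r=vision.regions_of(p,"spray_cap")
for q in r[:3]: m=q["pixels"]; ys,xs=np.nonzero(m); print(q["confidence"],xs.min(),xs.max(),ys.min(),ys.max(),xs.mean(),ys.mean())
for o in ((0,0),(0,20)): pass
```

```text
[501.65412622 151.20166853 163.        ] [ 0.32425158 -2.34576312]
0.91 301 337 220 264 318.7021439509954 241.30168453292495
```

View pics/w8z.png

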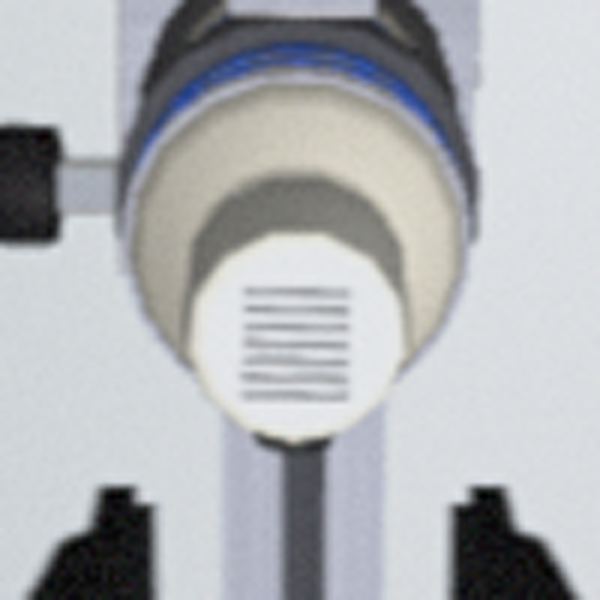

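The cap top is at pixel (319.5,246), which is world (501.7,151.2). I'll descend to just above it, with the fingers finishing closing.

```bash
python3 -m pendant '[[0.3,-2.3,0,0],[0.3,-2.3,20,0],[0.3,-2.3,45,0],[0.3,-2.3,60,0],[0.3,-2.3,67,0],[0.3,-2.3,67,0],[0.3,-2.3,67,0]]' 1
python3 - <<'E'
from h import *
p,K,R,c=cam("wrist"); s=env.state();print(s["eef_pos"],s["tcp_rot"],s["ft_force"])
cv2.imwrite("pics/w9.png",p["pixels"][:,:,::-1])
p,K,R,c=cam("scene")
cv2.imwrite("pics/s9.png",cv2.resize(p["pixels"][150:250,290:390,::-1],(600,600),interpolation=cv2.INTER_CUBIC))
E
```

```text
t: 9.93
eef_pos: [502.0, 151.4, 170.8]
tcp_rot: [-3.141, -0.002, 0.242]
ft_force: [0.7, 0.0, -0.3]
opening: 0.005
[501.91103261 151.37458158 170.78007825] [-3.14145516e+00 -1.76719742e-03  2.41664155e-01] [1.17630536 1.06318134 0.14977555]
```

View pics/w9.png

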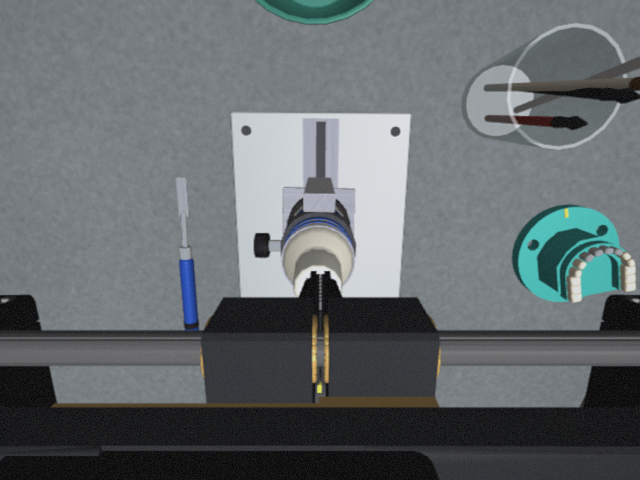

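View pics/s9.png

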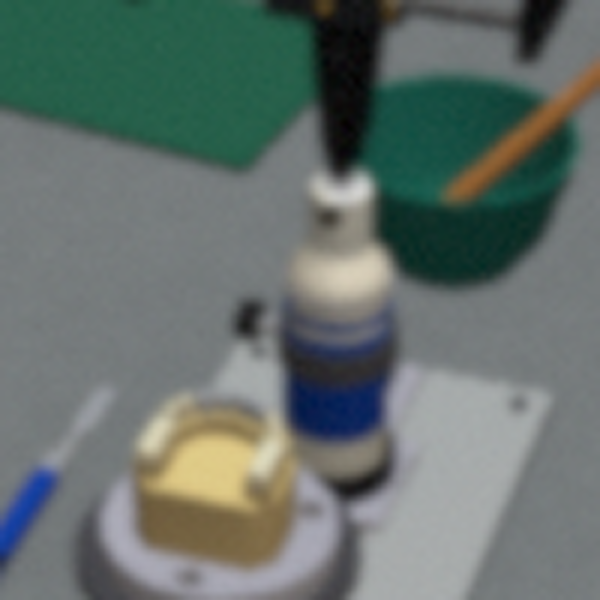

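The closed fingertips are centred just above the cap. I'll press in small steps and watch the force.

```bash
python3 -m pendant '[[0,0,4,0],[0,0,6,0],[0,0,8,0],[0,0,9,0],[0,0,9,0]]'
python3 - <<'E'
from cell import env
s=env.state();print(s["eef_pos"],s["ft_force"])
E
```

```text
t: 10.65
eef_pos: [501.9, 151.4, 161.9]
tcp_rot: [-3.141, -0.002, 0.242]
ft_force: [-0.8, -0.1, 4.8]
opening: 0.006
[501.89164267 151.37443064 161.89554599] [-0.83300737 -0.08661135  4.75769058]
```

```bash
python3 -m pendant '[[0,0,1.5,0],[0,0,3,0],[0,0,4,0],[0,0,4.5,0]]'; python3 -m pendant '[[0,0,0.7,0],[0,0,0.7,0]]'
```

```text
t: 11.15
eef_pos: [501.9, 151.4, 157.9]
tcp_rot: [-3.142, -0.002, 0.242]
ft_force: [-2.9, -0.3, 8.5]
opening: 0.005
t: 11.4
eef_pos: [502.0, 151.4, 157.8]
tcp_rot: [3.142, -0.003, 0.242]
ft_force: [-2.5, -0.9, 8.4]
opening: 0.005
```

```bash
python3 -m pendant '[[0,0,1.5,0],[0,0,1.5,0],[0,0,1.5,0]]'
```

```text
t: 11.78
eef_pos: [502.0, 151.4, 157.6]
tcp_rot: [3.141, -0.004, 0.242]
ft_force: [-5.9, -1.7, 19.2]
opening: 0.005
```

Force jumped to 19 N with almost no extra travel, so the cap is at its stop. I'll hold there.

```bash
python3 -m pendant '[[0,0,1.3,0],[0,0,1.3,0],[0,0,1.3,0],[0,0,1.3,0],[0,0,1.3,0],[0,0,1.3,0],[0,0,1.3,0]]'; python3 -m pendant '[[0,0,-3,0],[0,0,-8,0],[0,0,-25,0],[0,0,-55,0],[0,0,-80,0],[0,0,-80,0],[0,0,-80,0]]'
python3 - <<'E'
from h import *
p,K,R,c=cam("wrist"); s=env.state();print(s["t"],s["eef_pos"],s["ft_force"])
cv2.imwrite("pics/w10.png",p["pixels"][:,:,::-1])
for d in vision.find_in(p,"cap_top")[:2]: print(d["confidence"],R@np.array(d["at"])+c)
p,K,R,c=cam("scene")
cv2.imwrite("pics/s10.png",cv2.resize(p["pixels"][150:300,250:400,::-1],(600,600),interpolation=cv2.INTER_CUBIC))
cv2.imwrite("pics/s10f.png",p["pixels"][:,:,::-1])
E
```

```text
t: 12.65
eef_pos: [502.0, 151.4, 157.7]
tcp_rot: [3.141, -0.005, 0.242]
ft_force: [-6.1, -1.4, 18.3]
opening: 0.004
t: 13.52
eef_pos: [501.3, 151.3, 236.8]
tcp_rot: [3.141, -0.004, 0.242]
ft_force: [0.4, 0.9, 0.4]
opening: 0.008
13.575 [501.27120671 151.26196625 236.59520992] [ 0.48719101 -0.40630881  0.52203502]
0.74 [502.02088136 156.41955646 160.05661067]
```

View pics/w10.png

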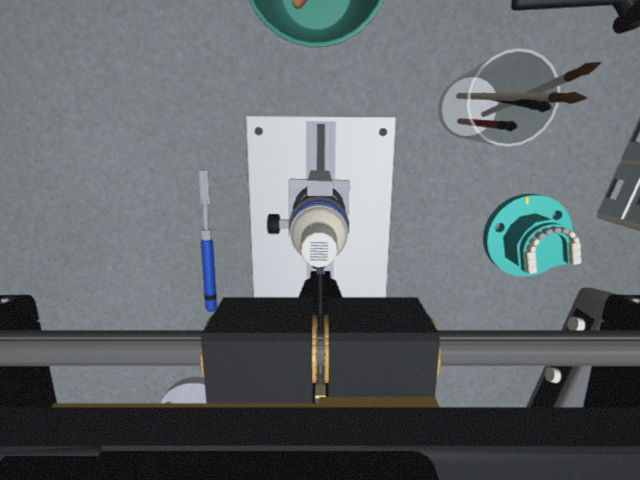

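View pics/s10.png

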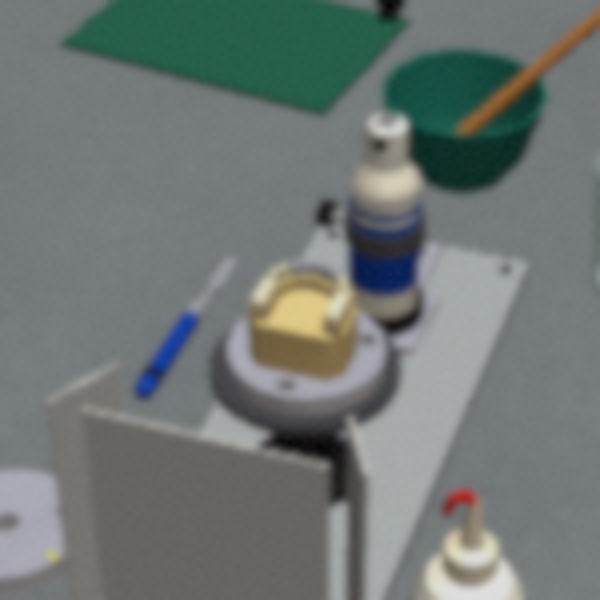

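The cap top is back at about (319,248), upright. The cast is still seated and the bench is undisturbed. I'll hand it in.

```bash
python3 -c "
from cell import job; print(job.job_done())"
```

```text
the job is handed in; nothing more can be done
None
```

I turned the crowned cast about 38° clockwise on its hub and released it, and the plate dropped flush over the studs. Only then did I press the spray cap fully down, hold it and let it spring back. The job was handed in at about 13.6 s on the robot's clock.

- **Seating:** the wrist picture showed the studs through both front holes, the two yellow marks in line and the crowns toward the can. The spacing of the holes in the picture shrank by the amount expected for the roughly 6 mm drop. The scene picture taken after the press still shows the cast seated.
- **Spray cap:** the force rose to about 19 N with almost no further travel, about 5 mm below where the cap was first touched, so it was on its stop. I held it there for about 0.9 s. After I lifted off, the wrist force was back near zero and the picture showed the cap up.
- **Bystanders:** the pictures after the press show nothing near the stand moved. I did not measure each bystander's position again.
- **Disagreements:** the finding network put the cap 5 to 8 mm off my own measurement. I used mine, and the fingertips landed centred on the cap. The cap's return was checked by picture only, as its travel cannot be read directly.

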